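Put away the evening's cuffs and sunglasses

ROBOT

A 7-joint arm with a two-finger parallel gripper is mounted at the origin on the work surface. World frame = base frame: x ahead of the robot, y to its left, z up, the work surface at z = 0. Lengths are in m, angles in rad, forces in N, time in s.
With the tool pointing down it reaches from about 0.4 to 0.875 m from the base axis. Payload 19.3 kg.
Tool frame: the origin (TCP) lies between the finger pads; the fingertips stand 17 mm ahead of it and the grasp point (between the pads) lies 2 mm behind it; z points along the fingers, y is the line along which they close (so a half turn about z gives the same grasp; the last joint's range is limited). The gripper opens to 85 mm and grips with 20 to 120 N. Pads are 22 mm wide; open, the fingers measure 114 mm over their backs; the gripper's body (76 mm by 85 mm) begins 54 mm behind the grasp point. The pads swing forward as they close: fully open they stand 13 mm farther back than shut.
Start: joints at [-1.279, 0.521, -0.036, 1.599, 0.021, 1.021, -0.113], TCP at [0.221, 0.585, 0.248] pointing down, gripper open.
Joint ranges: [-2.91, 2.91], [-0.3, 2.13], [-1.5, 1.42], [0.17, 2.43], [-1.26, 4.41], [0.16, 1.93], [-2.52, 2.52]. Speed limits (rad/s): [1.89, 1.89, 2.39, 2.39, 3.01, 3.01, 3.01].

INTERFACE

Orientations are given as [roll, pitch, yaw] about the fixed x, y, z axes, in that order (R = Rz(yaw) Ry(pitch) Rx(roll)).
In Python, from workcell import bot gives the robot as it stands.
- The arm moves only by the shell command python3 -m inch 'ROWS' [FORCE]. ROWS is JSON, a list of rows, each a list of 7 numbers: the shift along the tool's x, y, z in units of 200 mm (1.0 is 200 mm), then the turn, a rotation vector about the tool's x, y, z in units of 90 degrees (1.0 is 90 degrees), then the opening, from 0 (shut) to 1 (fully open). In form: [[x, y, z, rx, ry, rz, grip], ...]. A call has 1 to 20 rows; each row is the pose to reach, as a shift and turn from the pose commanded when the call began, along the tool's axes at that moment; what a row does not reach only later rows make up. A row lasts 1/8 s, in which the tool goes at most 62.5 mm and 10.7 degrees, less where a joint would pass 70% of its speed; a pose out of reach is approached as far as the arm can. A call with a number of a shift or a turn outside -1 to 1 is refused whole. A call with a gripper value outside its range is refused whole. The fingers move at their own pace and stop on an object; FORCE is the grip in N (left out, the last holds). Time passes only in rows, so rows that repeat a pose let the fingers close. It gives the time, the measured TCP pose, the force, the opening and the grip force at its end, in the units of the state.
- bot.observe(): the state, without advancing time (a new reading comes with each control period).
- bot.grab_frame(name): name is "scene" or "top" or "wrist"; returns a dict with "img" (400x640x3 uint8, red, green, blue), "z_map" (400x640 float32, m along the optical axis (not along the pixel's ray), 0 where there is no reading), "vfov" (degrees; the focal length in pixels is half the picture's height over the tangent of half this angle, whatever the lens; pixels are square), "cx", "cy" (the principal point, pixels), "rvec" (rotation vector, rad) and "tvec" (3), from world to camera coordinates, as OpenCV has them. Camera axes: x right, y down, z forward; pixel columns grow to the right and rows downward; lengths in m; the calibration is good to about 2 mm. A picture is of the moment at which its call begins.
- bot.job_done(): hands the job in; it is judged then, once.
The state is a dict: "clock": time; "qpos": joint angles; "qd": joint speeds; "joint_efforts": joint torques, N m; "position": TCP position; "tool_rot": TCP orientation; "force": force on the tool from outside, world axes, zero at the start; "moment": the same for the moment, N m; "grip_width": finger opening in m; "finger_force": force on a finger pad.
Only numpy, scipy, OpenCV 4.12 (cv2) and the standard library are available. Lean on these libraries where they do the work, as an engineer would, in place of code of your own. Each camera call takes 0.05 s, during which the arm holds its last target. There are 200 camera calls.

TASK

Tidy the vanity: hang every brass cuff bracelet that is out over the jewellery bar, each straddling the bar and resting on it by its crown, and lay the folded sunglasses in the open sunglasses case, then press the lid of the case shut until it snaps and stays shut. Leave the vase, the soap rest and the nail file where they are.

Things in the scene. Friction and masses are not known exactly. Their poses are not given: they have to be found in the camera images.
- cuff0: brass cuff bracelet, an arch on two legs (may be absent), ~70 g. 60 mm wide (x), 68 over the heavy terminals at its feet (10 mm high); band 32 mm deep (y), 4 thick; legs 52 mm apart inside, vertical for 30 mm, then sloping in to a flat crown, underside 48 mm, top 52 mm up. On the crown a square setting 18 x 18 mm, 52 to 70 mm up, to pinch it by. Origin: on the ground midway between the legs; z up.
- cuff1: brass cuff bracelet, an arch on two legs (may be absent), ~70 g. 60 mm wide (x), 68 over the heavy terminals at its feet (10 mm high); band 32 mm deep (y), 4 thick; legs 52 mm apart inside, vertical for 30 mm, then sloping in to a flat crown, underside 48 mm, top 52 mm up. On the crown a square setting 18 x 18 mm, 52 to 70 mm up, to pinch it by. Origin: on the ground midway between the legs; z up.
- cuff2: brass cuff bracelet, an arch on two legs (may be absent), ~70 g. 60 mm wide (x), 68 over the heavy terminals at its feet (10 mm high); band 32 mm deep (y), 4 thick; legs 52 mm apart inside, vertical for 30 mm, then sloping in to a flat crown, underside 48 mm, top 52 mm up. On the crown a square setting 18 x 18 mm, 52 to 70 mm up, to pinch it by. Origin: on the ground midway between the legs; z up.
- cuff3: brass cuff bracelet, an arch on two legs (may be absent), ~70 g. 60 mm wide (x), 68 over the heavy terminals at its feet (10 mm high); band 32 mm deep (y), 4 thick; legs 52 mm apart inside, vertical for 30 mm, then sloping in to a flat crown, underside 48 mm, top 52 mm up. On the crown a square setting 18 x 18 mm, 52 to 70 mm up, to pinch it by. Origin: on the ground midway between the legs; z up.
- cuff4: brass cuff bracelet, an arch on two legs (may be absent), ~70 g. 60 mm wide (x), 68 over the heavy terminals at its feet (10 mm high); band 32 mm deep (y), 4 thick; legs 52 mm apart inside, vertical for 30 mm, then sloping in to a flat crown, underside 48 mm, top 52 mm up. On the crown a square setting 18 x 18 mm, 52 to 70 mm up, to pinch it by. Origin: on the ground midway between the legs; z up.
- cuff5: brass cuff bracelet, an arch on two legs (may be absent), ~70 g. 60 mm wide (x), 68 over the heavy terminals at its feet (10 mm high); band 32 mm deep (y), 4 thick; legs 52 mm apart inside, vertical for 30 mm, then sloping in to a flat crown, underside 48 mm, top 52 mm up. On the crown a square setting 18 x 18 mm, 52 to 70 mm up, to pinch it by. Origin: on the ground midway between the legs; z up.
- bar_mid (a point): middle of the axis of the low fixed brass jewellery bar, 85 mm above the counter. Bar 16 mm in diameter, along this frame's y; end posts with 26 mm ball knobs centred at y = -130 and +130 mm, 60 mm marble feet. x across, z up. A cuff hanging on it by its crown has its origin 40 mm below this point.
- sunglasses: folded black sunglasses lying lenses down, ~40 g: 140 mm long (y), 44 mm wide (x), 18 mm thick; on top the two folded arms form one bar along the middle, 16 mm wide (x), 120 mm long (y), 18 to 30 mm up, to pinch them by. Origin: centre of the underside; z up. Either end may go first.
- case_in (a point): centre of the inner floor of the open brown tortoiseshell plastic clamshell sunglasses case, fixed, floor 3 mm above the counter. Lower half 66 (x) x 160 (y) x 24 mm high outside, walls 3 mm, inside 60 x 154 mm, 21 mm deep. z up. The lid hinges along y on the +x rim.
- lid_hinge (a point): middle of the lid's hinge axis, on the +x top rim of the case's lower half (33 mm in x from the case centre, 24.5 mm above the counter).
- lid_edge (a point): middle of the lid's outer front top edge: with the lid shut, 66 mm in -x from the hinge and 20 mm up. The lid is 66 x 160 mm, 20 mm deep, hollow underneath, with a flat outer top face.
- case_lid (a joint): how far the lid is closed, rad: 0 fully open (leaning back past upright), 2.1 shut. Over-centre spring: springs open again if let go below about 1.6 rad, snaps shut beyond that. Pushing it over takes up to 0.5 N m (8 N near the front edge, most at about 0.7 rad): push its outer face from behind towards the case's -x side, then down.
- vase: rose ceramic bud vase, 72 mm widest, 120 mm tall, origin under its centre; to be left alone.
- soap_rest: slatted bamboo soap rest 110 x 80 x 20 mm, origin under its centre; to be left alone.
- nail_file: stainless nail file with a white handle, 150 mm long, 4 to 6 mm thick, lying flat along its x; to be left alone.
Not all that is in view belongs to the job. What is shaped like the cuff5 but red is not meant. Leave any purple look-alike of the cuff4 alone.

How it is judged:
On the way, in this order (a step that is already met when the one before it is completed fails the run):
1. the sunglasses lie in the open case (x of sunglasses in the frame of case_in between -0.018 and 0.018 m and y of sunglasses in the frame of case_in between -0.018 and 0.018 m and z of sunglasses in the frame of case_in between -0.004 and 0.008 m and value of joint case_lid below 1.2 rad), for 0.2 s.
2. the lid of the case is pressed shut past its snap (value of joint case_lid above 2.04 rad), for 0.2 s.
At the end, for the whole second after the job is handed in: every cuff present hangs at rest on the bar: within 20 mm of centred across it, origin 30-52 mm below its axis, between the posts, upright within 0.4 rad, in line within 0.5 rad; the sunglasses lie flat in the case within 18 mm of its centre each way; the lid is shut, above 2.04 rad (x of cuff0 in the frame of bar_mid between -0.02 and 0.02 m and y of cuff0 in the frame of bar_mid between -0.125 and 0.125 m and z of cuff0 in the frame of bar_mid between -0.052 and -0.03 m and angle between each of cuff0, cuff1, cuff2, cuff3, cuff4, cuff5's own z axis and vertical below 0.4 rad and angle between the y axis of each of cuff0, cuff1, cuff2, cuff3, cuff4, cuff5 and the y axis of bar_mid, either way round below 0.5 rad and linear speed of each of cuff0, cuff1, cuff2, cuff3, cuff4, cuff5 below 0.03 m/s and x of cuff1 in the frame of bar_mid between -0.02 and 0.02 m and y of cuff1 in the frame of bar_mid between -0.125 and 0.125 m and z of cuff1 in the frame of bar_mid between -0.052 and -0.03 m and x of cuff2 in the frame of bar_mid between -0.02 and 0.02 m and y of cuff2 in the frame of bar_mid between -0.125 and 0.125 m and z of cuff2 in the frame of bar_mid between -0.052 and -0.03 m and x of cuff3 in the frame of bar_mid between -0.02 and 0.02 m and y of cuff3 in the frame of bar_mid between -0.125 and 0.125 m and z of cuff3 in the frame of bar_mid between -0.052 and -0.03 m and x of cuff4 in the frame of bar_mid between -0.02 and 0.02 m and y of cuff4 in the frame of bar_mid between -0.125 and 0.125 m and z of cuff4 in the frame of bar_mid between -0.052 and -0.03 m and x of cuff5 in the frame of bar_mid between -0.02 and 0.02 m and y of cuff5 in the frame of bar_mid between -0.125 and 0.125 m and z of cuff5 in the frame of bar_mid between -0.052 and -0.03 m and x of sunglasses in the frame of case_in between -0.018 and 0.018 m and y of sunglasses in the frame of case_in between -0.018 and 0.018 m and z of sunglasses in the frame of case_in between -0.004 and 0.008 m and value of joint case_lid above 2.04 rad); the robot touches nothing.
It fails at once if the vase is moved more than 30 mm or tipped (distance of vase from where it was at the start of the episode above 0.03 m or angle between vase's own z axis and vertical above 0.5 rad).
It fails at once if the soap rest is moved more than 30 mm or tipped (distance of soap_rest from where it was at the start of the episode above 0.03 m or angle between soap_rest's own z axis and vertical above 0.5 rad).
It fails at once if the nail file is moved more than 30 mm or tipped (distance of nail_file from where it was at the start of the episode above 0.03 m or angle between nail_file's own z axis and vertical above 0.5 rad).
Of cuff0, cuff1, cuff2, cuff3, cuff4, cuff5 only 4 to 6 are there at a start; the rules pass over those that are not, and their reading is None.
At some moment in a run one of cuff0, cuff1, cuff2, cuff3, cuff4, cuff5 may be knocked a few centimetres aside while the robot is not near it.
It also fails if it takes over 210 s, if anything falls off the work surface, if the arm or the gripper's body presses on something with over 40 N, if the wrist force passes 120 N, or if a joint passes its speed limit or range.

## Working session

There is one attempt and no reset: what is moved stays moved. The work goes in short steps, Python scripts to look and compute and a shell command to move; the robot and the scene stay as the last step left them, time stands still between calls to the robot, and variables do not carry over. Pictures are saved under pics/ and viewed, at most 14 in all, crops included, and the job is handed in when it is done.

```bash
mkdir -p pics; ls
cat > h.py <<'E'
import numpy as np, cv2
from workcell import bot
from scipy.spatial.transform import Rotation as R
def cam(n):
    f=bot.grab_frame(n); f['f']=200/np.tan(np.radians(f['vfov'])/2); f['R']=cv2.Rodrigues(np.array(f['rvec'],float))[0]; f['t']=np.array(f['tvec'],float).reshape(3)
    return f
def cloud(f):
    z=f['z_map']; v,u=np.mgrid[0:400,0:640]
    p=np.stack([(u-f['cx'])/f['f']*z,(v-f['cy'])/f['f']*z,z],-1)
    return (p-f['t'])@f['R']
def save(n,img,s=1):
    cv2.imwrite('pics/'+n+'.png',cv2.resize(img[:,:,::-1],None,fx=s,fy=s,interpolation=cv2.INTER_CUBIC))
E
python3 - <<'E'
from h import *
for n in ['top','scene']:
    f=cam(n); save(n+'0',f['img'],1.25); np.savez(n+'0.npz',img=f['img'],P=cloud(f),z=f['z_map'])
s=bot.observe(); print(s); print(R.from_euler('xyz',s['tool_rot']).as_matrix().round(3))
E
```

```text
pics
{'clock': 0.1, 'qpos': array([-1.27917495,  0.52198051, -0.03631314,  1.59991959,  0.02117386,
        1.02110107, -0.11280078]), 'qd': array([-0.00163227, -0.00019411,  0.00072143, -0.00014167,  0.0007022 ,
        0.00018192, -0.00068568]), 'joint_efforts': array([ 2.67224568e-03, -9.28484631e+01,  1.98341690e+00, -3.70533693e+01,
        1.80494314e-02,  5.34697931e-03, -1.41539269e-05]), 'position': array([0.22117063, 0.58426653, 0.24777842]), 'tool_rot': array([-3.14056953e+00,  5.57612525e-05,  2.77973291e+00]), 'force': array([ 0.18649933, -0.26864349, -0.21096465]), 'moment': array([ 0.03217067, -0.01084557,  0.02928212]), 'finger_force': 0.0, 'grip_width': 0.08543824055509486}
[[-0.935  0.354 -0.   ]
 [ 0.354  0.935 -0.001]
 [-0.    -0.001 -1.   ]]
```

View pics/top0.png

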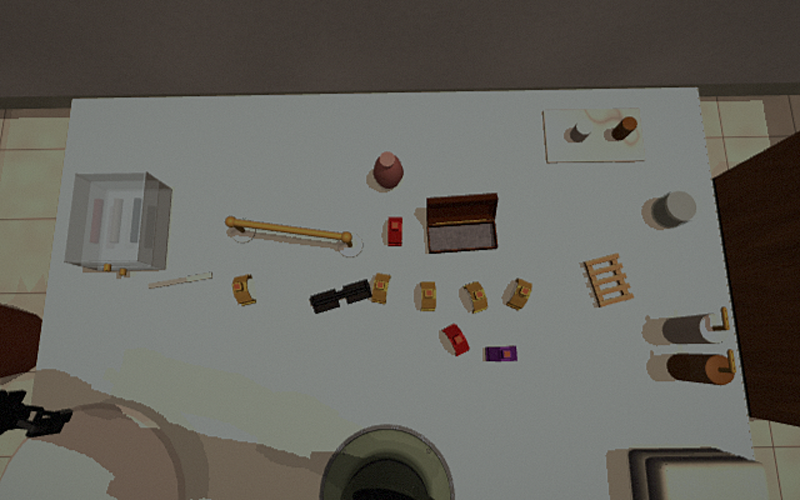

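View pics/scene0.png

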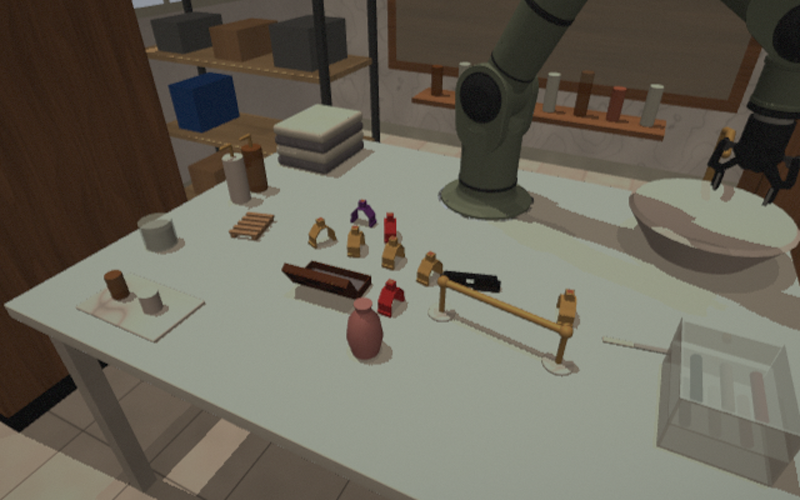

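Top view (800 px): brass cuffs at (244,290), (381,288), (428,296), (474,296), (518,292). The red ones at (395,232) and (455,340) and the purple one at (500,354) are look-alikes to leave. Brass bits at (105–122,270) are probably box latches, which I'll check in a crop. The case is at (462,225) with its lid leaning to +x, the bar runs (232,221)–(346,239), and the sunglasses are at (340,296).

Run:
```python
from h import *
d=np.load('top0.npz'); img,P,z=d['img'],d['P'],d['z']
save('crop0',img[140:300,50:450],2)
x,y,h=P[...,0],P[...,1],P[...,2]
print('table',np.median(h[250:300,300:340]))
m=((h>.012)&(h<.14)&(z>0)).astype(np.uint8); m[:130]=0;m[300:]=0
n,l,st,c=cv2.connectedComponentsWithStats(m)
for i in range(1,n):
    if st[i,4]<25: continue
    k=l==i; p=P[k]; top=p[:,2].max(); 
    q=p[p[:,2]>top-.006]
    r=cv2.minAreaRect((p[:,:2]*1000).astype(np.float32)); rt=cv2.minAreaRect((q[:,:2]*1000).astype(np.float32))
    f=lambda r:[tuple(round(float(a),1) for a in r[0]),tuple(round(float(a),1) for a in r[1]),round(r[2],1)]
    print(c[i].round()*1.25,st[i,4],round(float(top),3),f(r),'TOP',f(rt),'rgb',np.median(img[k],0))
```

```text
table 0.0006305779041234455
[387.5  173.75] 407 0.123 [(706.1, -14.6), (45.6, 69.8), 6.8] TOP [(706.2, -11.2), (22.0, 7.4), 87.8] rgb [68. 38. 33.]
[116.25 221.25] 6068 0.127 [(593.0, 599.3), (165.7, 219.3), 89.8] TOP [(600.3, 597.3), (161.7, 199.6), 89.8] rgb [105. 104. 100.]
[677.5  206.25] 942 0.076 [(619.0, -679.4), (79.2, 81.6), 23.1] TOP [(618.8, -679.9), (80.1, 78.0), 68.8] rgb [110. 107.  98.]
[461.25 212.5 ] 1473 0.086 [(590.2, -181.8), (117.9, 160.9), 3.0] TOP [(634.8, -179.4), (10.1, 160.5), 2.6] rgb [37. 14.  5.]
[287.5  228.75] 662 0.103 [(570.3, 208.8), (283.3, 22.9), 81.4] TOP [(572.8, 207.8), (273.7, 18.0), 81.9] rgb [121.  89.  41.]
[393.75 230.  ] 245 0.075 [(581.1, -26.3), (31.9, 62.7), 87.9] TOP [(581.1, -26.7), (14.1, 15.7), 89.3] rgb [99. 16. 14.]
[607.5  278.75] 715 0.026 [(457.1, -516.1), (109.1, 82.5), 13.3] TOP [(457.2, -514.8), (107.7, 80.7), 14.1] rgb [125.  92.  57.]
[241.25 288.75] 274 0.074 [(447.3, 322.4), (63.9, 33.7), 12.7] TOP [(448.3, 322.1), (17.9, 17.6), 15.8] rgb [104.  72.  33.]
[380.   286.25] 248 0.074 [(447.0, 7.6), (32.2, 60.3), 77.8] TOP [
[... 360 characters left out ...]
31.7), 0.7] TOP [(427.0, -99.6), (16.5, 16.6), 89.3] rgb [104.  73.  33.]
[476.25 295.  ] 262 0.075 [(422.4, -208.5), (65.7, 32.4), 18.0] TOP [(422.2, -208.4), (16.5, 16.5), 88.0] rgb [104.5  72.   33. ]
[686.25 328.75] 691 0.14 [(340.9, -650.5), (43.9, 59.3), 85.9] TOP [(339.8, -651.1), (42.4, 57.3), 85.9] rgb [53. 45. 38.]
[456.25 338.75] 266 0.074 [(325.7, -160.0), (63.6, 32.0), 27.8] TOP [(327.3, -159.4), (16.5, 17.3), 25.1] rgb [100.  15.  13.]
[501.25 353.75] 280 0.076 [(294.8, -258.6), (65.0, 29.9), 89.4] TOP [(295.1, -260.4), (15.8, 13.0), 89.1] rgb [54. 21. 55.]
[690.   363.75] 533 0.14 [(271.3, -642.3), (21.2, 55.8), 56.7] TOP [(275.2, -644.0), (16.1, 49.9), 49.1] rgb [33. 20.  9.]
```

View pics/crop0.png

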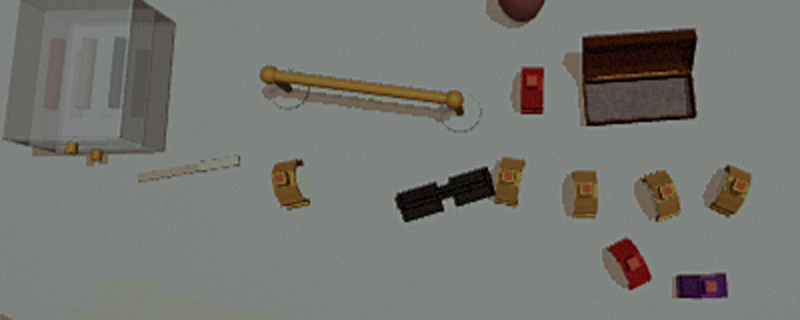

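Crop: only box latches sit at (72–97,150), so five brass cuffs are out: A, B, C, D, E at crop (290,182), (508,180), (585,192), (660,192), (733,188). They match by brass colour and crown setting; red and purple are excluded. Next I'll refine the case and bar, and write a planner that only prints numbers.

```bash
cat >> h.py <<'E'
def plan(*wps, start=None):
    """wps: (x,y,z,angle of tool y deg); prints, per leg, pose numbers relative to the call's start (new call each leg)"""
    s=bot.observe(); p=np.array(s['position']); M=R.from_euler('xyz',s['tool_rot']).as_matrix()
    if start: p=np.array(start[:3]); M=tool(start[3])
    print('at',p.round(4),'tooly deg',np.degrees(np.arctan2(M[1,1],M[0,1])).round(1))
    for w in wps:
        T=tool(w[3]); 
        if (T[:,1]@M[:,1])<0: T=T@np.diag([-1,-1,1])
        d=M.T@(np.array(w[:3])-p)/.2; r=R.from_matrix(M.T@T).as_rotvec()/(np.pi/2)
        print(w,'->',d.round(3),r.round(3),'minrows',int(np.ceil(max(np.linalg.norm(d)*.2/.0625,np.linalg.norm(r)*90/10.7))))
        p=np.array(w[:3]); M=T
def tool(a):
    a=np.radians(a); y=np.array([np.cos(a),np.sin(a),0]); z=np.array([0,0,-1.]); return np.stack([np.cross(y,z),y,z],1)
E
python3 - <<'E'
from h import *
for n in ['top','scene']:
    d=np.load(n+'0.npz'); P=d['P']; img=d['img'].astype(int)
    x,y,h=P[...,0],P[...,1],P[...,2]
    box=(x>.5)&(x<.68)&(y>-.3)&(y<-.07)
    fmt=lambda k:cv2.minAreaRect((P[k][:,:2]*1000).astype(np.float32))
    k=box&(h<.014)&(img.max(-1)<90)&(img.max(-1)-img.min(-1)<25)&(x<.62)
    rim=box&(h>.019)&(h<.032)&(x<.57)
    print(n,'floor',fmt(k),np.median(h[k]),'rim',fmt(rim),'front',np.percentile(x[rim&(abs(y+.18)<.03)],3))
    b=(x>.53)&(x<.62)&(y>.1)&(y<.31)&(h>.08)&(h<.11)
    bb=fmt(b); line=np.polyfit(y[b],x[b],1); print('bar',bb,np.percentile(h[b],[50,90]),'x at y=.208',np.polyval(line,.208),np.degrees(np.arctan(line[0])))
    kb=(x>.53)&(x<.62)&(h>.094)
    print('knobs',fmt(kb&(y>.05)&(y<.38)))
s=bot.observe()
plan((.32,.40,.25,30),(.375,.25,.25,16),(.430,.102,.13,16),(.430,.102,.038,16))
E
```

```text
top floor ((571.2521362304688, -187.10858154296875), (82.57034301757812, 171.23439025878906), 4.971266269683838) 0.0042843563235468105 rim ((548.5851440429688, -183.34246826171875), (40.09971237182617, 160.0298309326172), 0.8580875396728516) front 0.5308380365920312
bar ((570.8247680664062, 205.0681915283203), (212.5350341796875, 16.664352416992188), 81.32015991210938) [0.09197847 0.09474771] x at y=.208 0.5702057280232267 8.737037845473298
knobs ((571.2908935546875, 209.8798828125), (278.09271240234375, 20.527572631835938), 81.65003204345703)
scene floor ((562.2928466796875, -185.9478759765625), (115.03435516357422, 227.8429718017578), 0.005373605526983738) 0.0032414241695315 rim ((548.9227905273438, -183.37770080566406), (37.66904830932617, 162.17762756347656), 0.574550449848175) front 0.5320669141611367
bar ((573.8444213867188, 205.50228881835938), (213.19517517089844, 16.936534881591797), 81.0036392211914) [0.08975564 0.09269321] x at y=.208 0.576446750953878 8.76985866228824
knobs ((573.5277709960938, 209.7000274658203), (277.12548828125, 17.303136825561523), 81.68476867675781)
at [0.2212 0.5843 0.2478] tooly deg 69.3
(0.32, 0.4, 0.25, 30) -> [-0.788 -0.687 -0.01 ] [-0.001  0.     0.436] minrows 4
(0.375, 0.25, 0.25, 16) -> [-0.787 -0.137  0.   ] [0.    0.    0.156] minrows 3
(0.43, 0.102, 0.13, 16) -> [-0.787  0.06   0.6  ] [0. 0. 0.] minrows 4
(0.43, 0.102, 0.038, 16) -> [0.   0.   0.46] [0. 0. 0.] minrows 2
```

```bash
python3 -m inch '[[-0.79,-0.69,0,0,0,0.436,0.5],[-0.79,-0.69,0,0,0,0.436,0.5],[-0.79,-0.69,0,0,0,0.436,0.5],[-0.79,-0.69,0,0,0,0.436,0.5],[-0.79,-0.69,0,0,0,0.436,0.5],[-0.79,-0.69,0,0,0,0.436,0.5]]'
python3 -m inch '[[-0.787,-0.137,0,0,0,0.156,0.5],[-0.787,-0.137,0,0,0,0.156,0.5],[-0.787,-0.137,0,0,0,0.156,0.5],[-0.787,-0.137,0,0,0,0.156,0.5],[-0.787,-0.137,0,0,0,0.156,0.5]]'
python3 -m inch '[[-0.787,0.06,0.5,0,0,0,0.5],[-0.787,0.06,0.5,0,0,0,0.5],[-0.787,0.06,0.6,0,0,0,0.5],[-0.787,0.06,0.6,0,0,0,0.5],[-0.787,0.06,0.6,0,0,0,0.5],[-0.787,0.06,0.6,0,0,0,0.5]]'
python3 - <<'E'
from h import *
print(bot.observe()['qpos'].round(2)); plan((.430,.102,.038,16))
f=cam('wrist'); save('w1',f['img'])
P=cloud(f);x,y,h=P[...,0],P[...,1],P[...,2]
k=(h>.026)&(h<.045)&(f['z_map']>0)&(abs(x-.43)<.06)&(abs(y-.1)<.1)
print(cv2.minAreaRect((P[k][:,:2]*1000).astype(np.float32)),np.median(h[k]))
E
```

```text
clock: 0.85
position: [0.3196, 0.4003, 0.2482]
tool_rot: [-3.141, -0.0, 2.098]
force: [0.0, 0.6, -0.5]
grip_width: 0.043
finger_force: 0.0
clock: 1.48
position: [0.3749, 0.2508, 0.2482]
tool_rot: [-3.142, -0.0, 1.852]
force: [-0.1, 0.7, -0.5]
grip_width: 0.0426
finger_force: 0.0
clock: 2.22
position: [0.4303, 0.1033, 0.129]
tool_rot: [3.14, -0.001, 1.852]
force: [-0.1, 0.8, -0.6]
grip_width: 0.0431
finger_force: 0.0
[-0.57  0.45  0.25  2.18 -0.21  0.53  0.13]
at [0.4303 0.1033 0.129 ] tooly deg 16.1
(0.43, 0.102, 0.038, 16) -> [-0.006 -0.004  0.455] [ 0.001 -0.     0.001] minrows 2
((441.9948425292969, 81.13302612304688), (63.39447021484375, 165.67654418945312), 3.9440970420837402) 0.028304605644357658
```

View pics/w1.png

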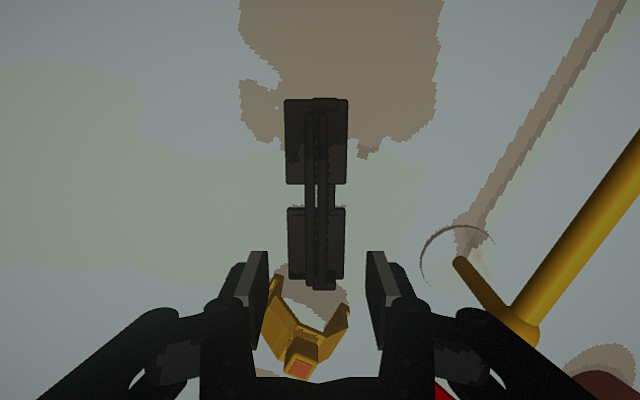

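The wrist view shows the sunglasses bar centred between the fingers at column ~317. Now going down to grip.

```bash
python3 -m inch '[[0,0,0.3,0,0,0,0.5],[0,0,0.4,0,0,0,0.5],[0,0,0.455,0,0,0,0.5],[0,0,0.455,0,0,0,0.5],[0,0,0.455,0,0,0,0],[0,0,0.455,0,0,0,0],[0,0,0.455,0,0,0,0],[0,0,0.455,0,0,0,0],[0,0,0.455,0,0,0,0],[0,0,0.3,0,0,0,0],[0,0,0,0,0,0,0],[0,0,-0.1,0,0,0,0],[0,0,-0.1,0,0,0,0]]' 40
python3 - <<'E'
from h import *
f=cam('scene'); save('s1',f['img'][150:350,150:550],1.5)
plan((.485,-.05,.15,8),(.5645,-.183,.15,2.8),(.5645,-.183,.043,2.8))
E
```

```text
clock: 3.9
position: [0.4309, 0.1021, 0.1501]
tool_rot: [3.138, -0.001, 1.85]
force: [-0.8, 1.1, -1.4]
grip_width: 0.0149
finger_force: 40.0
at [0.4303 0.1019 0.149 ] tooly deg 16.0
(0.485, -0.05, 0.15, 8) -> [-0.806  0.053 -0.005] [ 0.001 -0.     0.089] minrows 3
(0.5645, -0.183, 0.15, 2.8) -> [-0.714  0.301  0.   ] [0.    0.    0.058] minrows 3
(0.5645, -0.183, 0.043, 2.8) -> [0.    0.    0.535] [0. 0. 0.] minrows 2
```

View pics/s1.png

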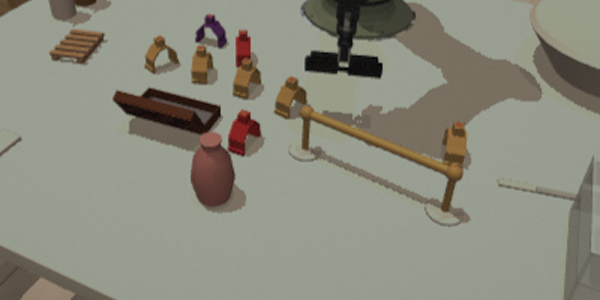

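The sunglasses hang level and centred in the grip at (343,65). Moving them over the case.

```bash
python3 -m inch '[[-0.806,0.053,-0.005,0,0,0.089,0],[-0.806,0.053,-0.005,0,0,0.089,0],[-0.806,0.053,-0.005,0,0,0.089,0],[-0.806,0.053,-0.005,0,0,0.089,0],[-0.806,0.053,-0.005,0,0,0.089,0]]'
python3 -m inch '[[-0.714,0.301,0,0,0,0.058,0],[-0.714,0.301,0,0,0,0.058,0],[-0.714,0.301,0,0,0,0.058,0],[-0.714,0.301,0,0,0,0.058,0],[-0.714,0.301,0.1,0,0,0.058,0],[-0.714,0.301,0.3,0,0,0.058,0],[-0.714,0.301,0.3,0,0,0.058,0],[-0.714,0.301,0.3,0,0,0.058,0]]'
python3 - <<'E'
from h import *
f=cam('wrist'); save('w2',f['img']); plan((.5645,-.183,.043,2.8))
E
```

```text
clock: 4.58
position: [0.4841, -0.0501, 0.1485]
tool_rot: [-3.14, -0.0, 1.71]
force: [0.2, 0.5, -0.6]
grip_width: 0.0149
finger_force: 40.0
clock: 5.58
position: [0.5645, -0.1828, 0.0903]
tool_rot: [3.141, -0.0, 1.62]
force: [0.1, -0.4, 1.2]
grip_width: 0.0147
finger_force: 39.9
at [ 0.5647 -0.1831  0.0907] tooly deg 2.8
(0.5645, -0.183, 0.043, 2.8) -> [ 0.001 -0.001  0.238] [ 0.001  0.    -0.   ] minrows 1
```

View pics/w2.png

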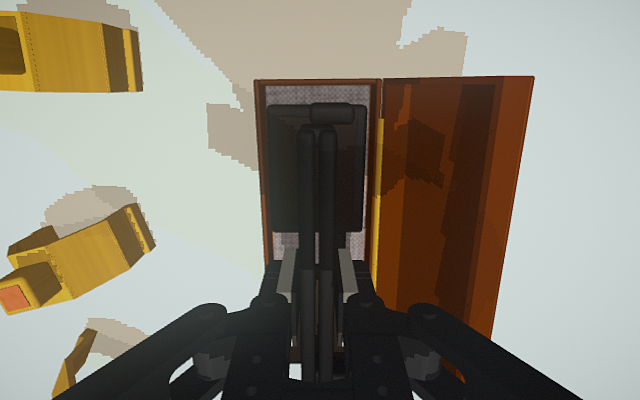

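The sunglasses sit inside the case outline, (265–365) against an inner width of (262–375), and the ends are inside too. Lowering and releasing.

```bash
python3 -m inch '[[0,0,0.12,0,0,0,0],[0,0,0.2,0,0,0,0],[0,0,0.24,0,0,0,0],[0,0,0.24,0,0,0,0],[0,0,0.24,0,0,0,0.38],[0,0,0.24,0,0,0,0.38],[0,0,0.24,0,0,0,0.38],[0,0,0.1,0,0,0,0.38],[0,0,-0.3,0,0,0,0.38],[0,0,-0.5,0,0,0,0.38],[0,0,-0.5,0,0,0,0.38]]'
python3 - <<'E'
from h import *
f=cam('wrist'); save('w3',f['img'],0.8); 
P=cloud(f);x,y,h=P[...,0],P[...,1],P[...,2]
k=(f['img'].max(-1)<45)&(h>.012)&(h<.045)&(abs(x-.5645)<.035)&(abs(y+.183)<.09)
print(cv2.minAreaRect((P[k][:,:2]*1000).astype(np.float32)),np.percentile(h[k],[10,50,90]))
b=(h>.07)&(h<.1)&(x>.6)&(x<.68)&(y<-.1)&(y>-.27);print(b.sum(), np.percentile(x[b],[2,50,98]) if b.any() else'')
c=np.array([.5645,-.183]);u=np.array([np.cos(.049),np.sin(.049)]);hx,hy=c+.033*u
for a,o in ((43,30),):
    pass
plan((*(c+u*.12),.19,2.8),(*(c+u*.12),.075,2.8))
E
```

```text
clock: 7.0
position: [0.5659, -0.1842, 0.1936]
tool_rot: [3.135, 0.002, 1.619]
force: [0.3, 1.1, -0.7]
grip_width: 0.0325
finger_force: 0.0
((568.5467529296875, -181.134033203125), (70.13933563232422, 157.4420166015625), 3.012660026550293) [0.01715928 0.03051113 0.03181093]
4842 [0.62570175 0.63642916 0.64841877]
at [ 0.5649 -0.1836  0.1912] tooly deg 2.8
(np.float64(0.6843559688216982), np.float64(-0.1771223526975409), 0.19, 2.8) -> [0.004 0.598 0.008] [ 0.002  0.    -0.   ] minrows 2
(np.float64(0.6843559688216982), np.float64(-0.1771223526975409), 0.075, 2.8) -> [0.    0.    0.575] [0. 0. 0.] minrows 2
```

View pics/w3.png

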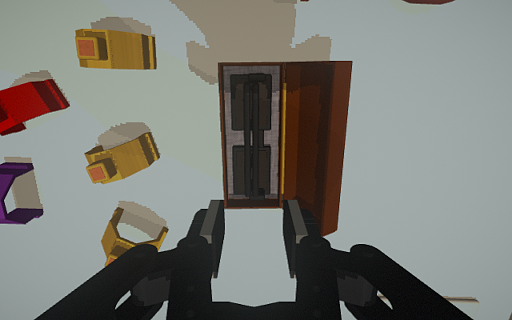

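The sunglasses lie inside the open case. Now closing the fingers and pushing the lid over from behind along an arc.

```bash
python3 -m inch '[[0.004,0.6,0,0,0,0,0],[0.004,0.6,0,0,0,0,0],[0.004,0.6,0,0,0,0,0],[0.004,0.6,0,0,0,0,0],[0.004,0.6,0.2,0,0,0,0],[0.004,0.6,0.4,0,0,0,0],[0.004,0.6,0.55,0,0,0,0],[0.004,0.6,0.55,0,0,0,0]]'
python3 -m inch '[[0,-0.13,-0.01,0,0,0,0],[0,-0.13,-0.01,0,0,0,0],[0,-0.215,-0.075,0,0,0,0],[0,-0.215,-0.075,0,0,0,0],[0,-0.315,-0.11,0,0,0,0],[0,-0.315,-0.11,0,0,0,0],[0,-0.37,-0.112,0,0,0,0],[0,-0.42,-0.108,0,0,0,0],[0,-0.47,-0.095,0,0,0,0],[0,-0.52,-0.07,0,0,0,0],[0,-0.555,-0.045,0,0,0,0],[0,-0.585,-0.02,0,0,0,0]]'
python3 - <<'E'
from h import *
plan()
f=cam('scene'); save('s2',f['img'][130:330,180:440],2)
E
```

```text
clock: 8.05
position: [0.6818, -0.177, 0.0774]
tool_rot: [-3.137, -0.001, 1.618]
force: [0.1, 0.2, 0.4]
grip_width: -0.0002
finger_force: 0.0
clock: 9.55
position: [0.5673, -0.183, 0.084]
tool_rot: [3.141, 0.0, 1.619]
force: [0.2, -1.3, 1.6]
grip_width: 0.0002
finger_force: 0.6
at [ 0.5673 -0.183   0.084 ] tooly deg 2.7
```

View pics/s2.png

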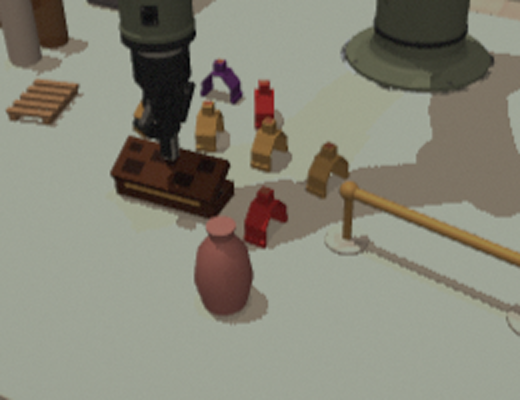

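The lid is over and looks snapped down at (175,175). I'll press it once gently and then lift away.

```bash
python3 -m inch '[[0,-0.05,0.06,0,0,0,0],[0,-0.05,0.1,0,0,0,0],[0,-0.05,0.115,0,0,0,0],[0,-0.05,0.115,0,0,0,0]]'
python3 -m inch '[[0,0,-0.3,0,0,0,0.3],[0,0,-0.6,0,0,0,0.5],[0,0,-0.6,0,0,0,0.5],[0,0,-0.6,0,0,0,0.5],[0,0,-0.6,0,0,0,0.5]]'
cat >> h.py <<'E'
def cuffs():
    f=cam('top'); img=f['img'].astype(int); P=cloud(f); h=P[...,2]
    r,g,b=img[...,0],img[...,1],img[...,2]
    m=((h>.012)&(h<.12)&(r>55)&(r-b>35)&(g-b>18)).astype(np.uint8)
    m[:130]=0; m[300:]=0
    n,l,st,c=cv2.connectedComponentsWithStats(m)
    for i in range(1,n):
        if st[i,4]<60: continue
        p=P[l==i]; q=p[p[:,2]>p[:,2].max()-.006]
        w=cv2.minAreaRect((p[:,:2]*1000).astype(np.float32)); t=cv2.minAreaRect((q[:,:2]*1000).astype(np.float32))
        ang=w[2] if w[1][0]>w[1][1] else w[2]-90
        print('px',(c[i]*1.25).round(),'n',st[i,4],'top xy',np.round(t[0],1),np.round(t[1],1),'long axis',round(ang,1),np.round(w[1],1),'zmax',round(float(p[:,2].max()),3))
    return f
E
python3 - <<'E'
from h import *
f=cuffs(); P=cloud(f); k=(abs(P[...,0]-.5645)<.02)&(abs(P[...,1]+.183)<.06); print('lid z',np.percentile(P[k][:,2],[10,50,90]))
plan()
E
```

```text
clock: 10.1
position: [0.5564, -0.1831, 0.061]
tool_rot: [-3.14, -0.001, 1.619]
force: [-12.7, 3.3, 28.2]
grip_width: 0.0001
finger_force: 14.6
clock: 10.72
position: [0.5567, -0.1829, 0.1791]
tool_rot: [-3.14, -0.0, 1.619]
force: [-0.7, -0.4, -0.9]
grip_width: 0.0426
finger_force: 0.0
px [288. 229.] n 596 top xy [571.6 208.1] [273.7  18.1] long axis 81.3 [279.8  22.1] zmax 0.101
px [609. 279.] n 669 top xy [ 456.9 -514.4] [106.9  80.2] long axis 14.3 [107.7  82.3] zmax 0.027
px [241. 289.] n 257 top xy [448.1 321.5] [16.4 18. ] long axis 12.9 [65.5 33.2] zmax 0.074
px [521. 295.] n 228 top xy [ 428.3 -307.4] [16.4 17.2] long axis -24.8 [32.1 64.5] zmax 0.075
lid z [0.53148121 0.5501872  0.5740787 ]
at [ 0.5566 -0.183   0.1791] tooly deg 2.8
```

The press met 28 N with the tip at 44 mm, which is the shut height, so the lid is shut. Now cuff C; I'll plan the whole chain.

Run:
```python
from h import *
plan((.427,-.0995,.13,.7),(.427,-.0995,.072,.7),(.427,-.0995,.215,.7),(.50,.055,.215,-4),(.572,.2085,.215,-8.6),(.572,.2085,.116,-8.6))
```

```text
at [ 0.5566 -0.183   0.1791] tooly deg 2.8
(0.427, -0.0995, 0.13, 0.7) -> [ 0.448 -0.627  0.247] [-0.001 -0.     0.023] minrows 3
(0.427, -0.0995, 0.072, 0.7) -> [0.   0.   0.29] [0. 0. 0.] minrows 1
(0.427, -0.0995, 0.215, 0.7) -> [ 0.     0.    -0.715] [0. 0. 0.] minrows 3
(0.5, 0.055, 0.215, -4) -> [0.768 0.374 0.   ] [0.    0.    0.052] minrows 3
(0.572, 0.2085, 0.215, -8.6) -> [0.791 0.306 0.   ] [0.    0.    0.051] minrows 3
(0.572, 0.2085, 0.116, -8.6) -> [0.    0.    0.495] [0. 0. 0.] minrows 2
```

```bash
python3 -m inch '[[0.448,-0.627,0,0,0,0.023,0.5],[0.448,-0.627,0,0,0,0.023,0.5],[0.448,-0.627,0.1,0,0,0.023,0.5],[0.448,-0.627,0.247,0,0,0.023,0.5],[0.448,-0.627,0.247,0,0,0.023,0.5],[0.448,-0.627,0.247,0,0,0.023,0.5]]'
python3 -m inch '[[0,0,0.2,0,0,0,0.5],[0,0,0.29,0,0,0,0.5],[0,0,0.29,0,0,0,0.5],[0,0,0.29,0,0,0,0],[0,0,0.29,0,0,0,0],[0,0,0.29,0,0,0,0],[0,0,0.29,0,0,0,0],[0,0,0,0,0,0,0],[0,0,-0.425,0,0,0,0],[0,0,-0.425,0,0,0,0],[0,0,-0.425,0,0,0,0],[0,0,-0.425,0,0,0,0]]' 40
python3 - <<'E'
from h import *
f=cam('wrist'); save('w4',f['img'],0.8); plan((.50,.055,.215,-4),(.572,.2085,.215,-8.6),(.572,.2085,.116,-8.6))
E
```

```text
clock: 11.52
position: [0.4278, -0.1001, 0.1313]
tool_rot: [-3.141, 0.0, 1.582]
force: [0.2, -0.2, -0.3]
grip_width: 0.0427
finger_force: 0.0
clock: 13.02
position: [0.4272, -0.0994, 0.2154]
tool_rot: [-3.141, -0.0, 1.583]
force: [1.0, -0.7, -0.9]
grip_width: 0.0168
finger_force: 43.6
at [ 0.4271 -0.0996  0.2151] tooly deg 0.7
(0.5, 0.055, 0.215, -4) -> [0.768 0.374 0.   ] [-0.001  0.     0.052] minrows 3
(0.572, 0.2085, 0.215, -8.6) -> [0.791 0.306 0.   ] [0.    0.    0.051] minrows 3
(0.572, 0.2085, 0.116, -8.6) -> [0.    0.    0.495] [0. 0. 0.] minrows 2
```

View pics/w4.png

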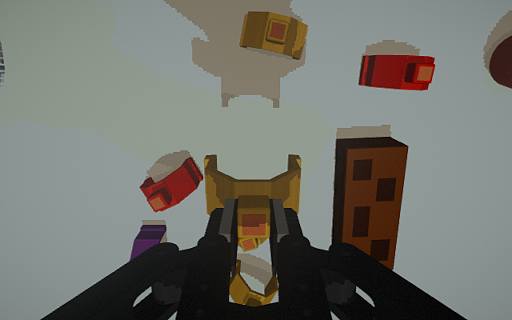

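Cuff C is held squarely at (252,195), and the shut case shows at (370,195). Carrying it to the bar.

```bash
python3 -m inch '[[0.768,0.374,0,0,0,0.052,0],[0.768,0.374,0,0,0,0.052,0],[0.768,0.374,0,0,0,0.052,0],[0.768,0.374,0,0,0,0.052,0],[0.768,0.374,0,0,0,0.052,0]]'
python3 -m inch '[[0.791,0.306,0,0,0,0.051,0],[0.791,0.306,0,0,0,0.051,0],[0.791,0.306,0,0,0,0.051,0],[0.791,0.306,0,0,0,0.051,0],[0.791,0.306,0,0,0,0.051,0],[0.791,0.306,0.2,0,0,0.051,0],[0.791,0.306,0.4,0,0,0.051,0],[0.791,0.306,0.47,0,0,0.051,0],[0.791,0.306,0.47,0,0,0.051,0]]'
python3 - <<'E'
from h import *
f=cam('scene'); save('s3',f['img'][180:330,330:500],3)
plan((.572,.2085,.116,-8.6))
E
```

```text
clock: 13.7
position: [0.4999, 0.0542, 0.2149]
tool_rot: [-3.14, 0.001, 1.501]
force: [-0.3, -1.6, -1.1]
grip_width: 0.0163
finger_force: 43.6
clock: 14.82
position: [0.5725, 0.2073, 0.122]
tool_rot: [-3.141, 0.001, 1.42]
force: [0.2, 0.6, 0.3]
grip_width: 0.0171
finger_force: 43.6
at [0.573  0.2077 0.1229] tooly deg -8.6
(0.572, 0.2085, 0.116, -8.6) -> [ 0.003 -0.006  0.035] [ 0.    -0.    -0.001] minrows 1
```

View pics/s3.png

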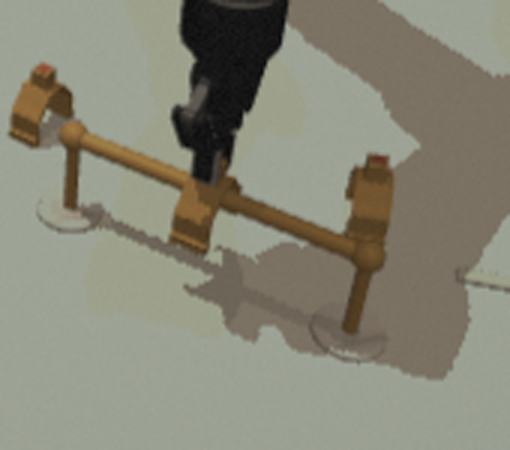

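The cuff straddles the bar at (205,200). Setting it down, then planning for A.

```bash
python3 -m inch '[[0,0,0.03,0,0,0,0],[0,0,0.03,0,0,0,0],[0,0,0.03,0,0,0,0.42],[0,0,0.03,0,0,0,0.42],[0,0,0.03,0,0,0,0.42],[0,0,-0.2,0,0,0,0.45],[0,0,-0.47,0,0,0,0.5],[0,0,-0.47,0,0,0,0.5],[0,0,-0.47,0,0,0,0.5]]'
python3 - <<'E'
from h import *
cuffs()
plan((.448,.3218,.215,13),(.448,.3218,.072,13),(.448,.3218,.215,13),(.5855,.2975,.215,-8.6),(.5855,.2975,.1165,-8.6))
E
```

```text
clock: 16.0
position: [0.5723, 0.2085, 0.2156]
tool_rot: [-3.141, -0.0, 1.421]
force: [-0.0, -0.3, -1.0]
grip_width: 0.043
finger_force: 0.0
px [305. 232.] n 574 top xy [574.8 208.7] [17.7 16.4] long axis 83.3 [167.7  65.2] zmax 0.12
px [462. 234.] n 538 top xy [ 561.9 -182.5] [ 59.3 156. ] long axis -86.2 [ 62.7 158.6] zmax 0.053
px [609. 279.] n 682 top xy [ 456.8 -515.2] [106.7  79.5] long axis 13.8 [108.   82.3] zmax 0.028
px [242. 290.] n 217 top xy [447.7 318.5] [10.6 21.3] long axis 10.3 [64.8 32.4] zmax 0.074
px [380. 287.] n 247 top xy [446.6   7.8] [15.7 16.9] long axis -11.9 [32.1 63.5] zmax 0.075
px [521. 293.] n 258 top xy [ 428.  -308.2] [15.8 18.2] long axis -24.4 [32.4 61.6] zmax 0.075
px [477. 295.] n 251 top xy [ 422.6 -207.9] [16.1 16.2] long axis 18.0 [60.7 32.2] zmax 0.075
at [0.572  0.2084 0.2151] tooly deg -8.6
(0.448, 0.3218, 0.215, 13) -> [ 0.468 -0.698  0.001] [-0.001  0.    -0.24 ] minrows 3
(0.448, 0.3218, 0.072, 13) -> [0.    0.    0.715] [0. 0. 0.] minrows 3
(0.448, 0.3218, 0.215, 13) -> [ 0.     0.    -0.715] [0. 0. 0.] minrows 3
(0.5855, 0.2975, 0.215, -8.6) -> [-0.273  0.643  0.   ] [0.   0.   0.24] minrows 3
(0.5855, 0.2975, 0.1165, -8.6) -> [0.    0.    0.492] [0. 0. 0.] minrows 2
```

C hangs with its setting top at (575,209) mm and the right height, and the other cuffs are unmoved. Now A.

```bash
python3 -m inch '[[0.468,-0.698,0,0,0,-0.24,0.5],[0.468,-0.698,0,0,0,-0.24,0.5],[0.468,-0.698,0,0,0,-0.24,0.5],[0.468,-0.698,0,0,0,-0.24,0.5],[0.468,-0.698,0,0,0,-0.24,0.5],[0.468,-0.698,0,0,0,-0.24,0.5]]'
python3 -m inch '[[0,0,0.25,0,0,0,0.5],[0,0,0.5,0,0,0,0.5],[0,0,0.65,0,0,0,0.5],[0,0,0.715,0,0,0,0.5],[0,0,0.715,0,0,0,0.5],[0,0,0.715,0,0,0,0],[0,0,0.715,0,0,0,0],[0,0,0.715,0,0,0,0],[0,0,0.715,0,0,0,0],[0,0,0.4,0,0,0,0],[0,0,0,0,0,0,0],[0,0,0,0,0,0,0],[0,0,0,0,0,0,0],[0,0,0,0,0,0,0]]' 40
python3 -m inch '[[-0.273,0.643,0,0,0,0.24,0],[-0.273,0.643,0,0,0,0.24,0],[-0.273,0.643,0,0,0,0.24,0],[-0.273,0.643,0,0,0,0.24,0],[-0.273,0.643,0,0,0,0.24,0],[-0.273,0.643,0,0,0,0.24,0]]'
python3 - <<'E'
from h import *
f=cam('scene'); save('s4',f['img'][160:330,330:530],2.5)
plan((.5855,.2975,.1165,-8.6))
E
```

```text
clock: 16.8
position: [0.4492, 0.3207, 0.2155]
tool_rot: [-3.141, 0.001, 1.796]
force: [1.0, -0.1, 0.4]
grip_width: 0.0425
finger_force: 0.0
clock: 18.55
position: [0.4481, 0.3217, 0.2153]
tool_rot: [-3.141, 0.0, 1.798]
force: [-0.6, 0.2, -0.3]
grip_width: 0.0167
finger_force: 42.3
clock: 19.3
position: [0.585, 0.2983, 0.216]
tool_rot: [-3.141, -0.0, 1.423]
force: [-0.2, -0.3, -1.3]
grip_width: 0.0169
finger_force: 42.3
at [0.5853 0.2982 0.2161] tooly deg -8.5
(0.5855, 0.2975, 0.1165, -8.6) -> [-0.004  0.002  0.498] [-0.    -0.     0.001] minrows 2
```

View pics/s4.png

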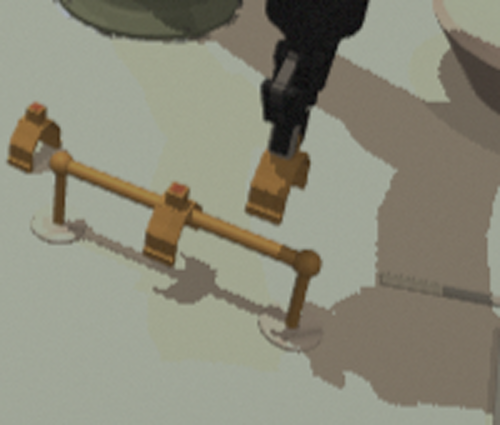

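C hangs on the bar at (172,220), and A is held above the bar near the left end at (278,185). Lowering A, then on to B.

```bash
python3 -m inch '[[0,0,0.2,0,0,0,0],[0,0,0.4,0,0,0,0],[0,0,0.495,0,0,0,0],[0,0,0.495,0,0,0,0],[0,0,0.495,0,0,0,0],[0,0,0.495,0,0,0,0.42],[0,0,0.495,0,0,0,0.42],[0,0,0.495,0,0,0,0.42],[0,0,0.3,0,0,0,0.45],[0,0,0,0,0,0,0.5],[0,0,0,0,0,0,0.5],[0,0,0,0,0,0,0.5]]'
python3 - <<'E'
from h import *
cuffs()
plan((.515,.155,.215,-10),(.446,.0072,.215,-12),(.446,.0072,.072,-12),(.446,.0072,.215,-12),(.512,.13,.215,-10),(.5787,.253,.215,-8.6),(.5787,.253,.1165,-8.6))
E
```

```text
clock: 20.85
position: [0.5858, 0.2976, 0.2158]
tool_rot: [-3.141, -0.0, 1.421]
force: [-0.3, 0.1, -0.6]
grip_width: 0.0425
finger_force: 0.0
px [281. 230.] n 988 top xy [581.1 252.5] [107.7  18. ] long axis 81.1 [271.9  66.5] zmax 0.118
px [469. 225.] n 74 top xy [ 581.1 -194.5] [63.2 29.2] long axis 89.4 [63.2 30.1] zmax 0.05
px [455. 242.] n 100 top xy [ 552.  -164.3] [39.9 60.6] long axis -87.4 [44.1 60.7] zmax 0.05
px [608. 279.] n 656 top xy [ 456.5 -515.1] [106.   80.1] long axis 13.5 [107.3  82.6] zmax 0.028
px [380. 287.] n 249 top xy [446.2   7.6] [16.1 17.3] long axis -11.2 [31.8 63.2] zmax 0.075
px [521. 294.] n 257 top xy [ 428.  -307.2] [17.2 15.5] long axis -24.4 [32.2 64.4] zmax 0.075
px [477. 295.] n 253 top xy [ 422.4 -208.3] [17.  17.3] long axis 17.9 [65.9 32.6] zmax 0.075
at [0.5856 0.2975 0.2151] tooly deg -8.6
(0.515, 0.155, 0.215, -10) -> [-0.757 -0.243  0.001] [-0.001  0.     0.016] minrows 3
(0.446, 0.0072, 0.215, -12) -> [-0.788 -0.211  0.   ] [0.    0.    0.022] minrows 3
(0.446, 0.0072, 0.072, -12) -> [0.    0.    0.715] [0. 0. 0.] minrows 3
(0.446, 0.0072, 0.215, -12) -> [ 0.     0.    -0.715] [0. 0. 0.] minrows 3
(0.512, 0.13, 0.215, -10) -> [0.669 0.195 0.   ] [ 0.     0.    -0.022] minrows 3
(0.5787, 0.253, 0.215, -8.6) -> [0.664 0.222 0.   ] [ 0.     0.    -0.016] minrows 3
(0.5787, 0.253, 0.1165, -8.6) -> [0.    0.    0.492] [0. 0. 0.] minrows 2
```

A is hung: the two settings on the bar now span 108 mm at z 0.118. Now B, placed between A and C.

```bash
python3 -m inch '[[-0.757,-0.243,0,0,0,0.016,0.5],[-0.757,-0.243,0,0,0,0.016,0.5],[-0.757,-0.243,0,0,0,0.016,0.5],[-0.757,-0.243,0,0,0,0.016,0.5],[-0.757,-0.243,0,0,0,0.016,0.5]]'
python3 -m inch '[[-0.788,-0.211,0,0,0,0.022,0.5],[-0.788,-0.211,0,0,0,0.022,0.5],[-0.788,-0.211,0,0,0,0.022,0.5],[-0.788,-0.211,0,0,0,0.022,0.5],[-0.788,-0.211,0,0,0,0.022,0.5]]'
python3 -m inch '[[0,0,0.25,0,0,0,0.5],[0,0,0.5,0,0,0,0.5],[0,0,0.65,0,0,0,0.5],[0,0,0.715,0,0,0,0.5],[0,0,0.715,0,0,0,0.5],[0,0,0.715,0,0,0,0],[0,0,0.715,0,0,0,0],[0,0,0.715,0,0,0,0],[0,0,0.715,0,0,0,0],[0,0,0.4,0,0,0,0],[0,0,0,0,0,0,0],[0,0,0,0,0,0,0],[0,0,0,0,0,0,0],[0,0,0,0,0,0,0]]' 40
python3 -m inch '[[0.669,0.195,0,0,0,-0.022,0],[0.669,0.195,0,0,0,-0.022,0],[0.669,0.195,0,0,0,-0.022,0],[0.669,0.195,0,0,0,-0.022,0],[0.669,0.195,0,0,0,-0.022,0]]'
python3 -m inch '[[0.664,0.222,0,0,0,-0.016,0],[0.664,0.222,0,0,0,-0.016,0],[0.664,0.222,0,0,0,-0.016,0],[0.664,0.222,0,0,0,-0.016,0],[0.664,0.222,0,0,0,-0.016,0]]'
python3 - <<'E'
from h import *
f=cam('scene'); save('s5',f['img'][160:330,330:530],2.5)
plan((.5787,.253,.1165,-8.6))
E
```

```text
clock: 21.52
position: [0.5155, 0.1557, 0.2154]
tool_rot: [-3.141, 0.0, 1.396]
force: [0.7, 1.1, -0.0]
grip_width: 0.0425
finger_force: 0.0
clock: 22.15
position: [0.4472, 0.0083, 0.2157]
tool_rot: [3.142, 0.0, 1.363]
force: [0.6, 0.5, 0.6]
grip_width: 0.0426
finger_force: 0.0
clock: 23.9
position: [0.4461, 0.0074, 0.2154]
tool_rot: [-3.141, 0.0, 1.362]
force: [0.0, -0.7, -1.7]
grip_width: 0.0169
finger_force: 41.1
clock: 24.52
position: [0.5118, 0.1284, 0.2155]
tool_rot: [-3.141, 0.001, 1.394]
force: [0.1, -0.7, -1.4]
grip_width: 0.0166
finger_force: 41.1
clock: 25.15
position: [0.579, 0.2509, 0.2161]
tool_rot: [-3.141, 0.001, 1.419]
force: [-0.1, -0.4, -0.5]
grip_width: 0.0167
finger_force: 41.1
at [0.5791 0.2511 0.2163] tooly deg -8.7
(0.5787, 0.253, 0.1165, -8.6) -> [ 0.009 -0.003  0.499] [ 0.     0.    -0.001] minrows 2
```

View pics/s5.png

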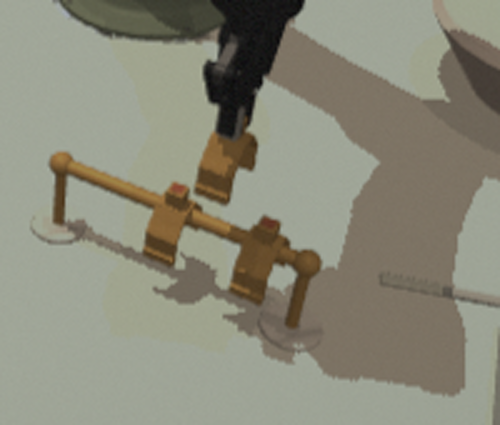

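A and C hang well at (255,260) and (170,220), and B is held between them at (222,165). Lowering B, then planning D.

```bash
python3 -m inch '[[0.005,0,0.2,0,0,0,0],[0.005,0,0.4,0,0,0,0],[0.005,0,0.495,0,0,0,0],[0.005,0,0.495,0,0,0,0],[0.005,0,0.495,0,0,0,0],[0.005,0,0.495,0,0,0,0.42],[0.005,0,0.495,0,0,0,0.42],[0.005,0,0.495,0,0,0,0.42],[0,0,0.3,0,0,0,0.45],[0,0,0,0,0,0,0.5],[0,0,0,0,0,0,0.5],[0,0,0,0,0,0,0.5]]'
python3 - <<'E'
from h import *
cuffs()
plan((.515,.09,.215,0),(.46,-.06,.215,9),(.4224,-.2082,.215,18),(.4224,-.2082,.072,18),(.4224,-.2082,.215,18),(.465,-.085,.215,9),(.515,.04,.215,0),(.5653,.164,.215,-8.6),(.5653,.164,.1165,-8.6))
E
```

```text
clock: 26.7
position: [0.579, 0.2532, 0.2158]
tool_rot: [-3.141, -0.0, 1.421]
force: [-0.3, 0.4, -1.5]
grip_width: 0.0428
finger_force: 0.0
px [285. 231.] n 1036 top xy [577.1 230.6] [63.1 15.8] long axis 81.6 [246.7  66.4] zmax 0.119
px [491. 234.] n 99 top xy [ 565.9 -237.4] [60.6 48.3] long axis 4.5 [61.6 51.7] zmax 0.051
px [455. 235.] n 276 top xy [ 562.  -165.3] [ 60.7 121.2] long axis -86.2 [ 62.2 121.2] zmax 0.05
px [609. 279.] n 673 top xy [ 456.8 -513.8] [103.8  78.3] long axis 13.1 [108.6  81.7] zmax 0.029
px [521. 294.] n 257 top xy [ 427.8 -307.3] [16.3 16.1] long axis -24.7 [32.8 64.9] zmax 0.075
px [477. 295.] n 251 top xy [ 422.3 -207.5] [15.8 16.4] long axis 18.2 [63.  32.5] zmax 0.075
at [0.5788 0.2531 0.2152] tooly deg -8.6
(0.515, 0.09, 0.215, 0) -> [-0.854 -0.194  0.001] [-0.001  0.    -0.095] minrows 3
(0.46, -0.06, 0.215, 9) -> [-0.75  -0.275  0.   ] [ 0.   0.  -0.1] minrows 3
(0.4224, -0.2082, 0.215, 18) -> [-0.702 -0.302  0.   ] [ 0.   0.  -0.1] minrows 3
(0.4224, -0.2082, 0.072, 18) -> [0.    0.    0.715] [0. 0. 0.] minrows 3
(0.4224, -0.2082, 0.215, 18) -> [ 0.     0.    -0.715] [0. 0. 0.] minrows 3
(0.465, -0.085, 0.215, 9) -> [0.52  0.393 0.   ] [0.  0.  0.1] minrows 3
(0.515, 0.04, 0.215, 0) -> [0.578 0.345 0.   ] [0.  0.  0.1] minrows 3
(0.5653, 0.164, 0.215, -8.6) -> [0.62  0.252 0.   ] [0.    0.    0.096] minrows 3
(0.5653, 0.164, 0.1165, -8.6) -> [0.    0.    0.492] [0. 0. 0.] minrows 2
```

```bash
python3 -m inch '[[-0.854,-0.194,0,0,0,-0.095,0.5],[-0.854,-0.194,0,0,0,-0.095,0.5],[-0.854,-0.194,0,0,0,-0.095,0.5],[-0.854,-0.194,0,0,0,-0.095,0.5],[-0.854,-0.194,0,0,0,-0.095,0.5]]'
python3 -m inch '[[-0.75,-0.275,0,0,0,-0.1,0.5],[-0.75,-0.275,0,0,0,-0.1,0.5],[-0.75,-0.275,0,0,0,-0.1,0.5],[-0.75,-0.275,0,0,0,-0.1,0.5],[-0.75,-0.275,0,0,0,-0.1,0.5]]'
python3 -m inch '[[-0.702,-0.302,0,0,0,-0.1,0.5],[-0.702,-0.302,0,0,0,-0.1,0.5],[-0.702,-0.302,0,0,0,-0.1,0.5],[-0.702,-0.302,0,0,0,-0.1,0.5],[-0.702,-0.302,0,0,0,-0.1,0.5],[-0.702,-0.302,0,0,0,-0.1,0.5]]'
python3 -m inch '[[0,0,0.25,0,0,0,0.5],[0,0,0.5,0,0,0,0.5],[0,0,0.65,0,0,0,0.5],[0,0,0.715,0,0,0,0.5],[0,0,0.715,0,0,0,0.5],[0,0,0.715,0,0,0,0],[0,0,0.715,0,0,0,0],[0,0,0.715,0,0,0,0],[0,0,0.715,0,0,0,0],[0,0,0.4,0,0,0,0],[0,0,0,0,0,0,0],[0,0,0,0,0,0,0],[0,0,0,0,0,0,0],[0,0,0,0,0,0,0]]' 40
python3 -m inch '[[0.52,0.393,0,0,0,0.1,0],[0.52,0.393,0,0,0,0.1,0],[0.52,0.393,0,0,0,0.1,0],[0.52,0.393,0,0,0,0.1,0],[0.52,0.393,0,0,0,0.1,0]]'
python3 -m inch '[[0.578,0.345,0,0,0,0.1,0],[0.578,0.345,0,0,0,0.1,0],[0.578,0.345,0,0,0,0.1,0],[0.578,0.345,0,0,0,0.1,0],[0.578,0.345,0,0,0,0.1,0]]'
python3 -m inch '[[0.62,0.252,0,0,0,0.096,0],[0.62,0.252,0,0,0,0.096,0],[0.62,0.252,0,0,0,0.096,0],[0.62,0.252,0,0,0,0.096,0],[0.62,0.252,0,0,0,0.096,0],[0.62,0.252,0,0,0,0.096,0]]'
python3 - <<'E'
from h import *
f=cam('scene'); save('s6',f['img'][130:330,180:530],2)
plan((.5653,.164,.1165,-8.6))
E
```

```text
clock: 27.38
position: [0.5153, 0.0903, 0.2153]
tool_rot: [-3.141, 0.0, 1.57]
force: [-0.6, 1.0, 0.5]
grip_width: 0.0426
finger_force: 0.0
clock: 28.0
position: [0.4609, -0.0588, 0.2156]
tool_rot: [-3.141, -0.0, 1.729]
force: [0.0, 1.4, 0.1]
grip_width: 0.0427
finger_force: 0.0
clock: 28.75
position: [0.4232, -0.2067, 0.2158]
tool_rot: [-3.141, -0.0, 1.887]
force: [0.9, 0.2, 0.1]
grip_width: 0.0424
finger_force: 0.0
clock: 30.5
position: [0.4223, -0.2078, 0.2155]
tool_rot: [-3.141, -0.0, 1.885]
force: [-0.5, -1.2, -1.6]
grip_width: 0.0166
finger_force: 40.3
clock: 31.12
position: [0.4646, -0.0863, 0.2156]
tool_rot: [-3.141, 0.0, 1.725]
force: [0.7, 0.6, -1.6]
grip_width: 0.0167
finger_force: 40.3
clock: 31.75
position: [0.515, 0.0381, 0.216]
tool_rot: [-3.141, 0.0, 1.568]
force: [-0.2, -0.4, -1.5]
grip_width: 0.0167
finger_force: 40.2
clock: 32.5
position: [0.5658, 0.1626, 0.2162]
tool_rot: [3.141, -0.0, 1.418]
force: [0.4, -0.1, -1.0]
grip_width: 0.0168
finger_force: 40.2
at [0.5658 0.1629 0.2162] tooly deg -8.8
(0.5653, 0.164, 0.1165, -8.6) -> [ 0.005 -0.003  0.498] [ 0.    -0.    -0.002] minrows 2
```

View pics/s6.png

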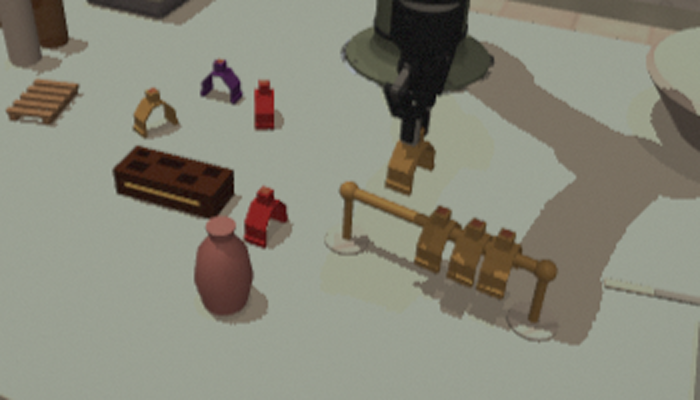

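Three cuffs hang at (435,235), (468,250) and (498,260). The case is shut at (175,180), D is over its slot at (408,165), and E waits at (155,112). Lowering D.

```bash
python3 -m inch '[[0.005,0,0.2,0,0,0,0],[0.005,0,0.4,0,0,0,0],[0.005,0,0.495,0,0,0,0],[0.005,0,0.495,0,0,0,0],[0.005,0,0.495,0,0,0,0],[0.005,0,0.495,0,0,0,0.42],[0.005,0,0.495,0,0,0,0.42],[0.005,0,0.495,0,0,0,0.42],[0,0,0.3,0,0,0,0.45],[0,0,0,0,0,0,0.5],[0,0,0,0,0,0,0.5],[0,0,0,0,0,0,0.5]]'
python3 - <<'E'
from h import *
cuffs()
plan((.52,.0,.215,-14),(.475,-.155,.215,-19),(.428,-.3073,.215,-24.6),(.428,-.3073,.072,-24.6),(.428,-.3073,.215,-24.6),(.47,-.165,.215,-19),(.515,-.022,.215,-14),(.5585,.1195,.215,-8.6),(.5585,.1195,.1165,-8.6))
E
```

```text
clock: 34.05
position: [0.5656, 0.1642, 0.2158]
tool_rot: [-3.142, -0.0, 1.42]
force: [-0.7, 0.8, -0.1]
grip_width: 0.0426
finger_force: 0.0
px [271. 233.] n 107 top xy [576.9 241.4] [11.1 21.4] long axis -17.1 [25.5 58.8] zmax 0.103
px [318. 234.] n 477 top xy [566.3 163.7] [16.5 18.3] long axis 81.7 [119.3  65.8] zmax 0.12
px [460. 233.] n 523 top xy [ 563.4 -182.8] [ 61.8 157.4] long axis -86.9 [ 62.9 157.4] zmax 0.051
px [288. 243.] n 74 top xy [544.8 210.1] [ 8.4 27.4] long axis 85.8 [31.1 14.5] zmax 0.086
px [609. 279.] n 663 top xy [ 456.3 -514.8] [106.1  78.6] long axis 13.4 [108.2  81.6] zmax 0.029
px [521. 294.] n 259 top xy [ 427.4 -308. ] [15.5 16. ] long axis -24.7 [32.3 62.7] zmax 0.077
at [0.5654 0.1641 0.2153] tooly deg -8.7
(0.52, 0.0, 0.215, -14) -> [-0.845 -0.101  0.002] [-0.001  0.     0.059] minrows 3
(0.475, -0.155, 0.215, -19) -> [-0.806 -0.031  0.   ] [0.    0.    0.056] minrows 3
(0.428, -0.3073, 0.215, -24.6) -> [-0.797  0.026  0.   ] [0.    0.    0.062] minrows 3
(0.428, -0.3073, 0.072, -24.6) -> [0.    0.    0.715] [0. 0. 0.] minrows 3
(0.428, -0.3073, 0.215, -24.6) -> [ 0.     0.    -0.715] [0. 0. 0.] minrows 3
(0.47, -0.165, 0.215, -19) -> [ 0.734 -0.105  0.   ] [ 0.     0.    -0.062] minrows 3
(0.515, -0.022, 0.215, -14) -> [ 0.749 -0.02   0.   ] [ 0.     0.    -0.056] minrows 3
(0.5585, 0.1195, 0.215, -8.6) -> [0.739 0.04  0.   ] [ 0.    0.   -0.06] minrows 3
(0.5585, 0.1195, 0.1165, -8.6) -> [0.    0.    0.492] [0. 0. 0.] minrows 2
```

```bash
python3 -m inch '[[-0.845,-0.101,0,0,0,0.059,0.5],[-0.845,-0.101,0,0,0,0.059,0.5],[-0.845,-0.101,0,0,0,0.059,0.5],[-0.845,-0.101,0,0,0,0.059,0.5],[-0.845,-0.101,0,0,0,0.059,0.5]]'
python3 -m inch '[[-0.806,-0.031,0,0,0,0.056,0.5],[-0.806,-0.031,0,0,0,0.056,0.5],[-0.806,-0.031,0,0,0,0.056,0.5],[-0.806,-0.031,0,0,0,0.056,0.5],[-0.806,-0.031,0,0,0,0.056,0.5]]'
python3 - <<'E'
from h import *
cuffs()
plan((.428,-.3073,.215,-24.6))
E
```

```text
clock: 34.72
position: [0.5203, 0.0006, 0.2153]
tool_rot: [-3.141, 0.0, 1.327]
force: [-0.0, 0.9, -0.2]
grip_width: 0.0429
finger_force: 0.0
clock: 35.35
position: [0.476, -0.1536, 0.2155]
tool_rot: [-3.141, -0.0, 1.241]
force: [-0.0, 0.3, 0.1]
grip_width: 0.0427
finger_force: 0.0
px [283. 230.] n 1473 top xy [575.8 225.2] [141.3  19.5] long axis 81.2 [279.7  69.3] zmax 0.12
px [608. 279.] n 667 top xy [ 456.8 -515.4] [106.9  80.8] long axis 14.3 [108.6  83. ] zmax 0.027
px [521. 293.] n 254 top xy [ 428.3 -308.1] [16.1 17.4] long axis -24.7 [33.  60.7] zmax 0.075
at [ 0.476  -0.1534  0.2155] tooly deg -18.9
(0.428, -0.3073, 0.215, -24.6) -> [-0.806  0.022  0.003] [-0.    -0.     0.063] minrows 3
```

```bash
python3 -m inch '[[-0.797,0.026,0,0,0,0.062,0.5],[-0.797,0.026,0,0,0,0.062,0.5],[-0.797,0.026,0,0,0,0.062,0.5],[-0.797,0.026,0,0,0,0.062,0.5],[-0.797,0.026,0,0,0,0.062,0.5],[-0.797,0.026,0,0,0,0.062,0.5]]'
python3 -m inch '[[0,0,0.25,0,0,0,0.5],[0,0,0.5,0,0,0,0.5],[0,0,0.65,0,0,0,0.5],[0,0,0.715,0,0,0,0.5],[0,0,0.715,0,0,0,0.5],[0,0,0.715,0,0,0,0],[0,0,0.715,0,0,0,0],[0,0,0.715,0,0,0,0],[0,0,0.715,0,0,0,0],[0,0,0.4,0,0,0,0],[0,0,0,0,0,0,0],[0,0,0,0,0,0,0],[0,0,0,0,0,0,0],[0,0,0,0,0,0,0]]' 40
python3 -m inch '[[0.734,-0.105,0,0,0,-0.062,0],[0.734,-0.105,0,0,0,-0.062,0],[0.734,-0.105,0,0,0,-0.062,0],[0.734,-0.105,0,0,0,-0.062,0],[0.734,-0.105,0,0,0,-0.062,0]]'
python3 -m inch '[[0.749,-0.02,0,0,0,-0.056,0],[0.749,-0.02,0,0,0,-0.056,0],[0.749,-0.02,0,0,0,-0.056,0],[0.749,-0.02,0,0,0,-0.056,0],[0.749,-0.02,0,0,0,-0.056,0]]'
python3 -m inch '[[0.739,0.04,0,0,0,-0.06,0],[0.739,0.04,0,0,0,-0.06,0],[0.739,0.04,0,0,0,-0.06,0],[0.739,0.04,0,0,0,-0.06,0],[0.739,0.04,0,0,0,-0.06,0],[0.739,0.04,0,0,0,-0.06,0]]'
python3 - <<'E'
from h import *
plan((.5585,.1195,.1165,-8.6))
E
```

```text
clock: 36.15
position: [0.4292, -0.3059, 0.2158]
tool_rot: [-3.141, -0.0, 1.144]
force: [-0.5, -0.6, 0.7]
grip_width: 0.0426
finger_force: 0.0
clock: 37.9
position: [0.4282, -0.307, 0.2154]
tool_rot: [-3.141, -0.0, 1.142]
force: [-0.9, 0.8, -1.0]
grip_width: 0.0168
finger_force: 41.2
clock: 38.52
position: [0.4699, -0.1659, 0.2154]
tool_rot: [-3.141, 0.001, 1.238]
force: [-0.2, -0.5, -0.1]
grip_width: 0.0167
finger_force: 41.2
clock: 39.15
position: [0.5151, -0.0239, 0.2158]
tool_rot: [-3.141, 0.001, 1.325]
force: [0.0, -0.5, -0.5]
grip_width: 0.0171
finger_force: 41.2
clock: 39.9
position: [0.5589, 0.1176, 0.2161]
tool_rot: [3.141, 0.0, 1.419]
force: [-0.5, -0.3, -1.5]
grip_width: 0.0167
finger_force: 41.2
at [0.5589 0.1176 0.2161] tooly deg -8.7
(0.5585, 0.1195, 0.1165, -8.6) -> [ 0.009 -0.003  0.498] [ 0.     0.    -0.001] minrows 2
```

Lowering E, then backing away towards the robot for a final look.

```bash
python3 -m inch '[[0.005,0,0.2,0,0,0,0],[0.005,0,0.4,0,0,0,0],[0.005,0,0.495,0,0,0,0],[0.005,0,0.495,0,0,0,0],[0.005,0,0.495,0,0,0,0],[0.005,0,0.495,0,0,0,0.42],[0.005,0,0.495,0,0,0,0.42],[0.005,0,0.495,0,0,0,0.42],[0,0,0.3,0,0,0,0.45],[0,0,0,0,0,0,0.5],[0,0,0,0,0,0,0.5],[0,0,0,0,0,0,0.5]]'
python3 -m inch '[[-0.8,-0.5,-0.3,0,0,0,0.5],[-0.8,-0.5,-0.3,0,0,0,0.5],[-0.8,-0.5,-0.3,0,0,0,0.5],[-0.8,-0.5,-0.3,0,0,0,0.5],[-0.8,-0.5,-0.3,0,0,0,0.5],[-0.8,-0.5,-0.3,0,0,0,0.5],[-0.8,-0.5,-0.3,0,0,0,0.5]]'
python3 - <<'E'
from h import *
f=cuffs(); a=f['img'][140:300,50:450]; P=cloud(f)
b=np.array([.572,.2085]);uy=np.array([np.cos(np.radians(81.4)),np.sin(np.radians(81.4))]);ux=np.array([uy[1],-uy[0]])
q=P[(P[...,2]>.107)&(P[...,2]<.125)&(abs(P[...,0]-.572)<.06)&(abs(P[...,1]-.21)<.14)]
r=(q[:,:2]-b); s=np.sort(np.c_[(r@uy),(r@ux),q[:,2]],0) if 0 else np.c_[r@uy,r@ux,q[:,2]]
for c in (-.09,-.045,0,.045,.09):
    t=s[abs(s[:,0]-c)<.02]; print(c,len(t),t.mean(0).round(4) if len(t) else '')
k=(abs(P[...,0]-.5645)<.025)&(abs(P[...,1]+.183)<.07)&(P[...,2]<.09); print('lid z',np.percentile(P[k][:,2],[5,50,95]))
g=cam('scene')['img'][130:330,180:530]
save('end',np.vstack([cv2.resize(a,(700,280)),cv2.resize(g,(560,320)) if 0 else cv2.copyMakeBorder(cv2.resize(g,(560,320)),0,0,0,140,cv2.BORDER_CONSTANT)]))
E
```

```text
clock: 41.4
position: [0.5587, 0.1195, 0.2158]
tool_rot: [-3.142, -0.0, 1.421]
force: [0.2, -0.0, 0.1]
grip_width: 0.0426
finger_force: 0.0
clock: 42.28
position: [0.4365, -0.0234, 0.2753]
tool_rot: [-3.141, 0.001, 1.422]
force: [0.2, 0.7, 0.1]
grip_width: 0.0427
finger_force: 0.0
px [278. 230.] n 1349 top xy [573.3 209. ] [174.   20.2] long axis 80.2 [225.9  68.8] zmax 0.119
px [477. 235.] n 115 top xy [ 565.4 -215.8] [60.7 57.5] long axis 87.6 [63.  62.2] zmax 0.052
px [453. 241.] n 69 top xy [ 547.4 -158.2] [29.5 32.2] long axis -85.5 [30.2 42.8] zmax 0.051
px [609. 279.] n 655 top xy [ 456.3 -515.1] [105.6  80.2] long axis 14.0 [108.4  81.2] zmax 0.027
-0.09 10 [-0.0843  0.0007  0.1146]
-0.045 50 [-0.0457  0.0007  0.1148]
0 50 [-0.0002  0.0019  0.1143]
0.045 51 [0.0426 0.0003 0.1146]
0.09 50 [ 0.0788 -0.0016  0.1149]
lid z [0.04248369 0.04537964 0.04867922]
```

View pics/end.png

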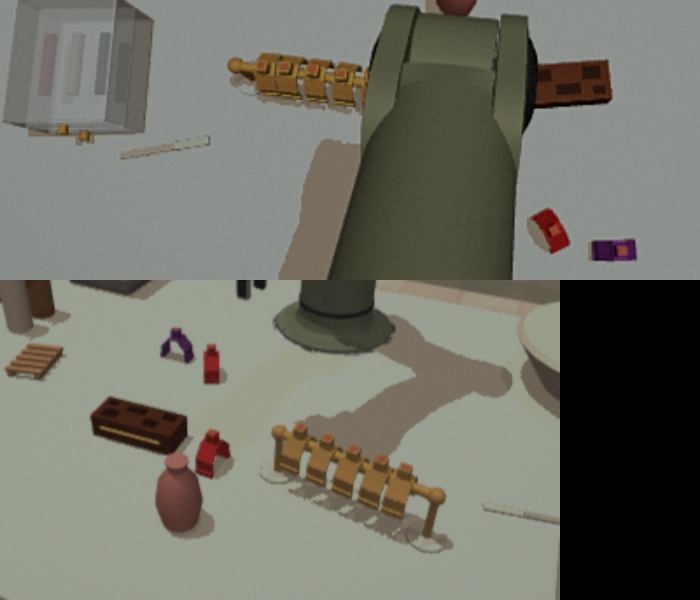

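The five cuffs straddle the bar, with settings at z ≈ 0.115 and at most 2 mm off centre. The case is shut with the lid top at 45 mm, and the vase, soap rest and nail file look untouched. Handing in.

```bash
python3 -c "
from workcell import bot
print(bot.job_done())"
```

```text
the job is handed in; nothing more can be done
None
```

I handed the job in at about 42 s: all five brass cuffs hang on the bar, the sunglasses are in the case, and the lid is shut. The look-alikes, vase, soap rest and nail file were left alone. The hand-in gave no verdict back.

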